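Start the priming cap on the transfer pump

ROBOT

A 6-joint arm with a two-finger parallel gripper is mounted at the origin on the work surface. World frame = base frame: x ahead of the robot, y to its left, z up, the work surface at z = 0. Lengths are in m, angles in rad, forces in N, time in s.
With the tool pointing down it reaches from about 0.35 to 0.875 m from the base axis. Payload 4.2 kg.
Tool frame: the origin (TCP) lies between the finger pads; the fingertips stand 25 mm ahead of it and the grasp point (between the pads) lies 6 mm ahead of it; z points along the fingers, y is the line along which they close (so a half turn about z gives the same grasp; the last joint's range is limited). The gripper opens to 87 mm and grips with 3 to 60 N. Pads are 19 mm wide; open, the fingers measure 117 mm over their backs; the gripper's body (75 mm by 190 mm) begins 51 mm behind the grasp point.
Start: joints at [-0.913, 0.385, 0.008, 0, -1.194, -0.259], TCP at [0.243, -0.576, 0.248] pointing down, gripper open.
Joint ranges: [-3.14, 3.14], [-1.21, 2.06], [-1.07, 1.41], [-3.16, 2.05], [-2.99, -0.16], [-3.1, 3.1]. Speed limits (rad/s): [2.79, 2.79, 3.14, 3.14, 3.14, 3.14].

INTERFACE

Orientations are given as a rotation vector (axis times angle).
In Python, from station import env, vision gives the robot as it stands.
- The arm moves only by the tool send_rows, never from a script. Its argument "plan" is text: rows parted by semicolons, each of 5 numbers parted by spaces: the opening, from 0 (shut) to 1 (fully open), then the shift along the tool's x, y, z in m, then the turn about the tool's z in rad. A call has 1 to 10 rows; each row shifts and turns the commanded pose from where the row before left it, along the tool's axes as they then stand; what a row does not reach is not made up. A row lasts 1/8 s, in which the tool goes at most 62.5 mm and 10.7 degrees, less where a joint would pass 70% of its speed; a pose out of reach is approached as far as the arm can. A call is refused whole if a number of a shift passes 0.0625 or a number of a turn 0.188, either way. A call with a gripper value outside its range is refused whole. The fingers move at their own pace and stop on an object; "force" is the grip in N (left out, the last holds). Time passes only in rows, so rows that do not move let the fingers close. It gives the time, the measured TCP pose, the force, the opening and the grip force at its end, in the units of the state.
- env.state(): the state, without advancing time (a new reading comes with each control period).
- vision.snapshot(name): name is "scene" or "top" or "wrist"; returns a dict with "image" (420x560x3 uint8, red, green, blue), "mtx" (3x3 intrinsics, pixels), "rvec" (rotation vector, rad) and "tvec" (3), from world to camera coordinates, as OpenCV has them; the wrist camera has in their place "tool_from_camera" (4x4, takes a point from camera to tool coordinates, whose origin is the TCP and whose axes are the flange's). Camera axes: x right, y down, z forward; pixel columns grow to the right and rows downward; lengths in m; the calibration is good to about 2 mm. A picture is of the moment at which its call begins: read the wrist's pose just before it. There is no depth.
- env.job_done(): hands the job in; it is judged then, once.
The state is a dict: "clock": time; "joint_positions": joint angles; "joint_vel": joint speeds; "tau": joint torques, N m; "tcp_pos": TCP position; "eef_rot": TCP orientation; "ft_force": force on the tool from outside, world axes, zero at the start; "torque": the same for the moment, N m; "finger_gap": finger opening in m; "finger_force": force on a finger pad.
Only numpy, scipy, OpenCV 4.12 (cv2) and the standard library are available. Lean on these libraries where they do the work, as an engineer would, in place of code of your own. Each camera call takes 0.05 s, during which the arm holds its last target. There are 200 camera calls.

TASK

The returned transfer pump's priming cap is only resting on top of its thread. Swing the clear hinged cover up and well back past upright so that it stays open; then turn the winged cap backward (anticlockwise seen from above) until it drops a step onto the start of the thread, and only then turn it forward (clockwise) until it comes up against its stop, without forcing it. Leave the cover standing open, the cap screwed fully home, and the fittings and tools lying around the pump where they are.

Things in the scene. Friction and masses are not known exactly. Their poses are not given: they have to be found in the camera images.
- pump: Electric transfer pump fixed to the bench: grey casing 180 x 180 mm with a flat deck 70 mm above the bench, a dark motor lying behind it, hose stubs to either side (to 118 mm from the axis, below the deck). Origin: on the bench under the cap's axis, at the casing's centre; x points to the motor (roughly away from the robot), y to the left, z up. On the deck: neck, cap, cover.
- neck_axis (a point): Point on the upright axis of the filler neck and cap, 87 mm above the bench, on the face where the cap seats; axes as the pump. Standing on the deck round it: two 10 mm pins at x = -74, y = +-74 mm from the axis, tops 122 mm above the bench, on which the shut cover rests; two 12 mm hinge posts at x = 88, y = +-60 mm with a rod between them 140 mm above the bench.
- cap (a joint): Turn of the cap about its upright axis, rad, growing forward (clockwise from above). Starts at 0.7 to 1.7, one step too high. Turned back it drops at about 0.3; back stop -0.12. Forward without dropping it jams (past 1.95 is cross-threaded). Once dropped it turns forward to its stop at 2.62 (home). Friction 0.1 N m, about 2 N at a wing; it stays where left.
- cap_lift (a joint): Height of the cap, m: -0.003 to 0 while it rests on top of the thread, about -0.0095 just after the drop, about -0.012 when home (it sinks 2.5 mm as it is screwed in). It is sprung down with about 5 N, so it drops by itself, even while a wing is being pushed.
- near_wing (a point): Cap: black ribbed disc 68 mm across, 18 mm thick, with two opposite radial wings 10 mm thick, 20 mm high, out to 70 mm from the axis. Wings span 106-126 mm above the bench while up, 94-114 mm when home. This point: middle of the wing on the robot's side, 56 mm from the axis. From above, anticlockwise from pump x, it points to 255 deg at cap = 0 and 105 deg when home.
- far_wing (a point): The same point on the opposite wing, which sweeps the side of the cover's hinge.
- cover (a joint): Opening angle of the clear cover, rad: 0 shut (level), 1.57 upright, 2.35 back stop. A stiff hinge: it stays where it is left; lifting it at the tab takes 2 to 3 N.
- cover_tab (a point): Grip point of the cover's black pull tab, at the middle of its front edge: a tongue 14 mm wide along the hinge, 8 mm thick, rising forward at 45 degrees, ending 10 mm past this point. With the cover shut it is 161 mm above the bench, 94 mm from the neck axis towards pump -x; from the hinge line it is 182 mm along the panel and 21 mm above.
- cover_hinge (a point): Middle of the cover's hinge line: 88 mm behind the neck axis (pump +x), 140 mm above the bench; y along the hinge. The cover is a 5 mm clear panel 168 mm long and 160 mm wide with an 18 mm skirt hanging at its front edge.
- coupling: Brass hose coupling 44 mm across, 42 mm high, standing on the bench to the right of the pump; not to be disturbed. Origin under its centre.
- wrench: Steel wrench 180 mm long lying to the left of the pump; not to be disturbed. Origin under its centre, along its x.
- clamp_ring: Steel hose clamp ring 48 mm across, 14 mm high, to the left of the pump; not to be disturbed. Origin under its centre.
- screwdriver: Screwdriver 200 mm long lying at the right; not to be disturbed.
- hammer: Hammer 280 mm long lying at the left; not to be disturbed.
- washer_jar: Glass jar with a steel lid, 64 mm across, 80 mm high, standing at the right; not to be disturbed.
- tape_measure: Yellow tape measure 72 x 36 x 66 mm standing at the left; not to be disturbed.

How it is judged:
By the outcome, as a careful person would: the job done as asked, in the order asked, and still so for the second after the job is handed in, with the robot touching nothing.
It also fails if it takes over 72 s, if anything falls off the work surface, if the arm or the gripper's body presses on something with over 40 N, if the wrist force passes 120 N, or if a joint passes its speed limit or range.

## Working session

There is one attempt and no reset: what is moved stays moved. The work goes in short steps, Python scripts to look and compute and a tool call to move; the robot and the scene stay as the last step left them, time stands still between calls to the robot, and variables do not carry over. Pictures are saved under pics/ and viewed, at most 10 in all, crops included, and the job is handed in when it is done.

Besides the shell and the picture viewer there is one more tool, called as name(argument=value, ...) on one line, values as JSON. send_rows: Moves the arm, as the interface text tells. Its arguments: {"type":"object","properties":{"plan":{"type":"string"},"force":{"type":"number"}},"required":["plan"]}

```bash
ls; mkdir -p pics
python3 - <<'E'
from station import env, vision
import cv2, numpy as np
s=env.state(); print(s)
ims=[]
for n in ("scene","top"):
    d=vision.snapshot(n); print(n,d["mtx"].tolist(),d["rvec"],d["tvec"])
    cv2.imwrite(f"pics/{n}0.png",d["image"][:,:,::-1])
    np.savez(f"{n}0.npz",**d)
E
```

```text
pics
{'clock': 0.0, 'joint_positions': array([-9.13434286e-01,  3.85535111e-01,  6.61166781e-03, -5.24927403e-04,
       -1.19406156e+00, -2.58617490e-01]), 'joint_vel': array([-1.24572398e-05,  3.27661908e-04, -1.31979775e-03,  8.13202601e-04,
       -2.45681581e-04, -1.07523605e-04]), 'tau': array([-4.60349347e-04, -3.90667927e+01,  1.87405640e+01,  4.21980679e+00,
        1.10064159e-02, -1.88246590e-04]), 'tcp_pos': array([ 0.24246811, -0.57542441,  0.24646314]), 'eef_rot': array([ 0.62180178, -3.07889994, -0.00342194]), 'ft_force': array([0.28241552, 0.34799689, 0.84782392]), 'torque': array([ 0.03054613,  0.04629956, -0.02071358]), 'finger_force': 0.0, 'finger_gap': 0.08733341993208667}
scene [[401.71188001622875, 0.0, 277.9318165130245], [0.0, 401.71188001622875, 202.7622812758935], [0.0, 0.0, 1.0]] [ 1.42356154  1.9935547  -0.98777225] [ 0.12800071 -0.22685313  1.57439353]
top [[484.7317293535287, 0.0, 279.22256603895056], [0.0, 484.7317293535287, 219.44862083715014], [0.0, 0.0, 1.0]] [ 2.12901977 -2.147205    0.13374409] [0.04239462 0.55100822 1.3406127 ]
```

View pics/top0.png

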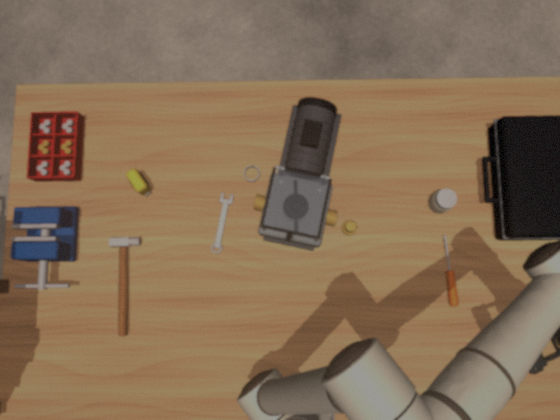

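View pics/scene0.png

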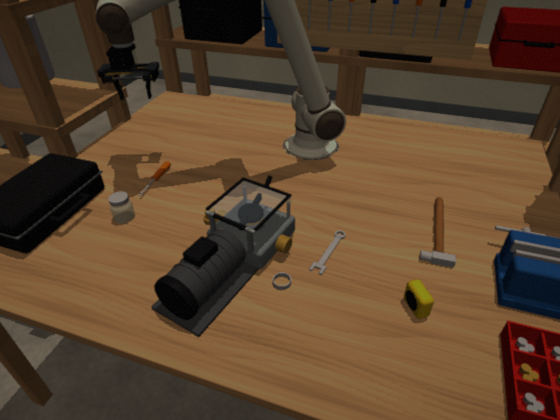

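The top view shows the casing centred near (296,207), brass stubs at about (260,203) and (331,216), and the tab near (290,238). Next I'll enlarge the crop and compute positions.

```bash
cat > h.py <<'E'
import numpy as np, cv2
from scipy.spatial.transform import Rotation as R
def ray(d,uv):
    p=cv2.undistortPoints(np.array([[uv]],float),d["mtx"],None)[0,0]
    Rm=R.from_rotvec(np.ravel(d["rvec"])).as_matrix(); o=-Rm.T@np.ravel(d["tvec"])
    return o, Rm.T@np.array([p[0],p[1],1])
def onz(d,uv,z):
    o,v=ray(d,uv); return o+v*(z-o[2])/v[2]
def proj(d,P):
    return cv2.projectPoints(np.array(P,float).reshape(-1,3),np.array(d["rvec"],float),np.array(d["tvec"],float),d["mtx"],None)[0][:,0]
E
python3 - <<'E'
from h import *
d=dict(np.load("top0.npz")); s=dict(np.load("scene0.npz"))
hsv=cv2.cvtColor(d["image"],cv2.COLOR_RGB2HSV)
m=cv2.inRange(hsv,(18,150,60),(32,255,255)); m[:,:245]=0;m[:,365:]=0;m[:185]=0;m[245:]=0
n,_,st,c=cv2.connectedComponentsWithStats(m)
for i in range(1,n):
    if st[i,4]>15: print(st[i],c[i],onz(d,c[i],0.04))
def crop(im,x,y,w,h,k,f): cv2.imwrite(f,cv2.resize(im[y:y+h,x:x+w,::-1],None,fx=k,fy=k,interpolation=cv2.INTER_CUBIC))
a=cv2.resize(d["image"][90:260,240:370],None,fx=3,fy=3,interpolation=cv2.INTER_CUBIC)
b=cv2.resize(s["image"][165:335,150:300],None,fx=2.68,fy=3,interpolation=cv2.INTER_CUBIC)
cv2.imwrite("pics/c0.png",np.hstack([a,b])[:,:,::-1]); print(a.shape,b.shape)
E
```

```text
(510, 390, 3) (510, 402, 3)
```

View pics/c0.png

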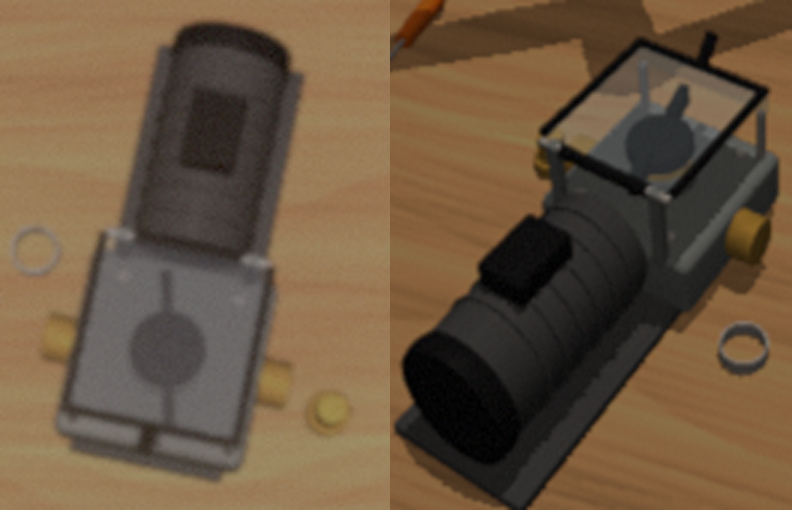

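Left crop: cap centre at (168,348), hinge post tops at (118,236)/(257,262), the tab at (150,438), wings at (167,272) and (168,425).

Run:
```python
from h import *
d=dict(np.load("top0.npz"))
f=lambda x,y,z: onz(d,(240+(x+.5)/3-.5,90+(y+.5)/3-.5),z)
c=f(168,348,.12);hl=f(118,236,.14);hr=f(257,262,.14);t=f(150,436,.161)
nw=f(168,422,.12);fw=f(167,272,.124)
print("cap",c,"hinge",hl,hr,(hl+hr)/2,"tab",t)
print("stubs",f(43,337,.04),f(290,383,.04))
y=hl-hr; yaw=np.arctan2(-y[0],y[1]); ax=(hl+hr)/2-t; print("yaw",yaw,np.arctan2(ax[1],ax[0]))
w=nw-fw; print("wing ang",np.degrees(np.arctan2(w[1],w[0])))
print("coupling",f(328,411,.042))
```

```text
cap [ 0.57680482 -0.00828007  0.12      ] hinge [0.67533585 0.03548733 0.14      ] [ 0.65011747 -0.08801387  0.14      ] [ 0.66272666 -0.02626327  0.14      ] tab [0.49298263 0.00879799 0.161     ]
stubs [0.60260288 0.10965194 0.04      ] [ 0.55582315 -0.12476089  0.04      ]
yaw -0.20142631449014506 -0.20368918285204818
wing ang 179.71882665465895
coupling [ 0.52846809 -0.15969164  0.042     ]
```

send_rows(plan="1 0 0 0 0.15;1 0 0 0 0.15;1 0 0 0 0.15;1 0 0 0 0.15;1 -0.008 0.05 0 0;1 -0.01 0.05 0 0;1 -0.01 0.05 0 0;1 -0.01 0.05 0 0;1 -0.01 0.05 0 0;1 -0.01 0.05 0 0", force=10)

```text
clock: 1.35
tcp_pos: [0.3597, -0.2919, 0.2473]
eef_rot: [-0.316, -3.125, -0.0]
ft_force: [0.8, 1.1, -0.6]
finger_gap: 0.087
finger_force: 0.0
```

send_rows(plan="1 -0.006 0.05 0 0;1 -0.006 0.05 0 0;1 -0.006 0.05 0 0;1 0 0.05 0 0;1 0 0.05 0 0;1 0 0 0 0;1 0 0 0 0")

```text
clock: 2.22
tcp_pos: [0.4267, -0.0523, 0.2472]
eef_rot: [-0.315, -3.125, 0.0]
ft_force: [0.0, 0.3, -0.9]
finger_gap: 0.0866
finger_force: 0.0
```

```bash
cat >> h.py <<'E'
C=np.array([.577,-.0085]);YAW=-.202
def totool(s,P):  # world point -> tool shift of the grasp point (6 mm ahead)
    Rm=R.from_rotvec(s["eef_rot"]).as_matrix()
    return Rm.T@(np.array(P)-s["tcp_pos"])-[0,0,.006]
def pump(x,y,z):
    c,s=np.cos(YAW),np.sin(YAW); return np.array([C[0]+c*x-s*y,C[1]+s*x+c*y,z])
def info(s):
    Rm=R.from_rotvec(s["eef_rot"]).as_matrix()
    print("t",s["clock"],"tcp",s["tcp_pos"].round(4),"yTool deg",np.degrees(np.arctan2(Rm[1,1],Rm[0,1])).round(2),"zdown",Rm[:,2].round(3),"j",s["joint_positions"].round(2),"F",s["ft_force"].round(1),"T",s["torque"].round(2),"gap",s["finger_gap"])
def wristcam(s,d):
    T=np.eye(4);T[:3,:3]=R.from_rotvec(s["eef_rot"]).as_matrix();T[:3,3]=s["tcp_pos"]
    W=np.linalg.inv(T@d["tool_from_camera"]); d=dict(d); d["rvec"]=R.from_matrix(W[:3,:3]).as_rotvec(); d["tvec"]=W[:3,3]; return d
E
python3 - <<'E'
from h import *; from station import env,vision
s=env.state(); d=wristcam(s,vision.snapshot("wrist")); info(s)
cv2.imwrite("pics/w1.png",d["image"][:,:,::-1]); np.savez("w1.npz",**d)
print("to tab",totool(s,pump(-.094,0,.161)))
for P in [pump(-.094,0,.161),pump(-.1,0,.168),pump(0,0,.126),pump(88e-3,.06,.14),pump(-.074,-.074,.122)]: print(proj(d,P))
E
```

```text
t 2.225 tcp [ 0.4267 -0.0523  0.2472] yTool deg 78.5 zdown [-0.001 -0.    -1.   ] j [ 0.26  0.05 -0.44 -0.   -1.09 -2.03] F [ 0.   0.3 -0.9] T [-0.04 -0.05 -0.04] gap 0.08661626521329491
to tab [-0.04463157  0.07300042  0.08016244]
[[385.6474736  276.76714695]]
[[389.22456452 273.40342117]]
[[366.14720487 355.47723212]]
[[428.97258124 448.37368695]]
[[283.91220856 277.47311171]]
```

View pics/w1.png

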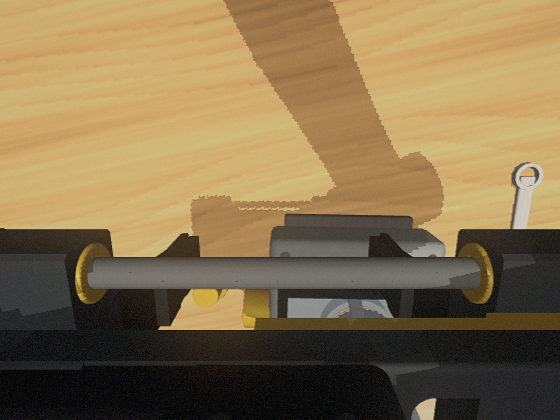

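The wrist view is mostly blocked by the gripper bar; pump front pin is near (285,255). I'll check the tab's predicted place with the scene camera numerically.

Run:
```python
from h import *
s=dict(np.load("scene0.npz"));t=dict(np.load("top0.npz"))
for n,P in [("tabtip",pump(-.101,0,.168)),("tab",pump(-.094,0,.161)),("cap",pump(0,0,.126)),("hl",pump(.088,.06,.14)),("hr",pump(.088,-.06,.14))]:
    a=proj(s,P)[0];b=proj(t,P)[0]; print(n,"scene crop",390+(a[0]-150)*2.68,(a[1]-165)*3,"top crop",(b-[240,90])*3)
```

```text
tabtip scene crop 711.1997193501974 29.212814808597443 top crop [145.72445848 451.48431766]
tab scene crop 707.8205258051785 39.20127718761961 top crop [147.28059655 444.34551529]
cap scene crop 658.8503137053522 123.7757287495447 top crop [167.33935825 345.63133968]
hl scene crop 658.3768354075676 191.5409052397057 top crop [120.20363381 235.0577526 ]
hr scene crop 554.3621281662083 144.84669840403672 top crop [252.51012773 259.88025225]
```

send_rows(plan="1 -0.021 0.037 0 0;1 -0.021 0.036 0 0;1 0 0 0.03 0;1 0 0 0.03 0;1 0 0 0.017 0;1 0 0 0 0;1 0 0 0 0;0.1 0 0 0 0;0.1 0 0 0 0;0.1 0 0 0 0", force=10)

```text
clock: 3.52
tcp_pos: [0.483, 0.011, 0.1709]
eef_rot: [0.315, 3.125, 0.001]
ft_force: [0.3, 1.3, -0.3]
finger_gap: 0.0647
finger_force: 0.0
```

send_rows(plan="0.1 0 0 0 0;0.1 0 0 0 0")

```text
clock: 3.78
tcp_pos: [0.4828, 0.011, 0.1706]
eef_rot: [0.315, 3.126, 0.0]
ft_force: [-0.2, 0.4, 0.5]
finger_gap: 0.0449
finger_force: 0.0
```

Run:
```python
from h import *; from station import env,vision
s=env.state(); info(s)
r=totool(s,pump(.088,0,.14)); print(r)  # hinge relative to grasp in tool axes
g=np.array([r[0],0,r[2]]); # hinge at g, tool z down
th=np.linspace(0,2.3,24); x0,z0=-r[0],r[2]  # forward dist, height above hinge
p=np.array([[x0*np.cos(t)-z0*np.sin(t), -(x0*np.sin(t)+z0*np.cos(t))] for t in th])
print(np.diff(p,axis=0).round(4).tolist())
```

```text
t 3.775 tcp [0.4828 0.011  0.1706] yTool deg 78.48 zdown [ 0.  0. -1.] j [ 0.36  0.22 -0.44  0.   -0.91 -2.13] F [-0.2  0.4  0.5] T [-0.05 -0.03  0.01] gap 0.04487640166220141
[-0.18415903 -0.00039587  0.0246115 ]
[[-0.0034, -0.0183], [-0.0052, -0.0178], [-0.0069, -0.0172], [-0.0086, -0.0164], [-0.0102, -0.0155], [-0.0117, -0.0144], [-0.0131, -0.0132], [-0.0143, -0.0118], [-0.0155, -0.0103], [-0.0164, -0.0087], [-0.0172, -0.007], [-0.0178, -0.0053], [-0.0182, -0.0035], [-0.0185, -0.0016], [-0.0186, 0.0002], [-0.0185, 0.0021], [-0.0182, 0.0039], [-0.0177, 0.0057], [-0.017, 0.0074], [-0.0162, 0.0091], [-0.0152, 0.0107], [-0.0141, 0.0121], [-0.0128, 0.0135]]
```

send_rows(plan="0.05 0 0 0 0;0.05 0 0 0 0;0.05 0 0 0 0;0.05 0 0 0 0;0.05 0 0 0 0", force=12)

```text
clock: 4.4
tcp_pos: [0.4833, 0.0128, 0.1705]
eef_rot: [0.316, 3.124, 0.006]
ft_force: [-0.6, 7.4, -0.2]
finger_gap: 0.0139
finger_force: 11.9
```

send_rows(plan="0.05 -0.0034 0.002 -0.0183 0;0.05 -0.0052 0 -0.0178 0;0.05 -0.0069 0 -0.0172 0;0.05 -0.0086 0 -0.0164 0;0.05 -0.0102 0 -0.0155 0;0.05 0 0 0 0")

```text
clock: 5.15
tcp_pos: [0.5159, 0.0057, 0.2563]
eef_rot: [-0.316, -3.123, 0.001]
ft_force: [-5.9, 1.8, 4.9]
finger_gap: 0.0139
finger_force: 12.0
```

Run:
```python
from h import *; from station import env,vision
s=env.state(); info(s); d=vision.snapshot("scene")
cv2.imwrite("pics/s2.png",cv2.resize(d["image"][100:320,130:350],None,fx=2.5,fy=2.5)[:,:,::-1])
```

```text
t 5.15 tcp [0.5159 0.0057 0.2563] yTool deg 78.44 zdown [-0.002 -0.    -1.   ] j [ 0.33  0.19 -0.24 -0.   -1.14 -2.1 ] F [-5.9  1.8  4.9] T [ 0.18  1.5  -0.07] gap 0.013850944237848814
```

View pics/s2.png

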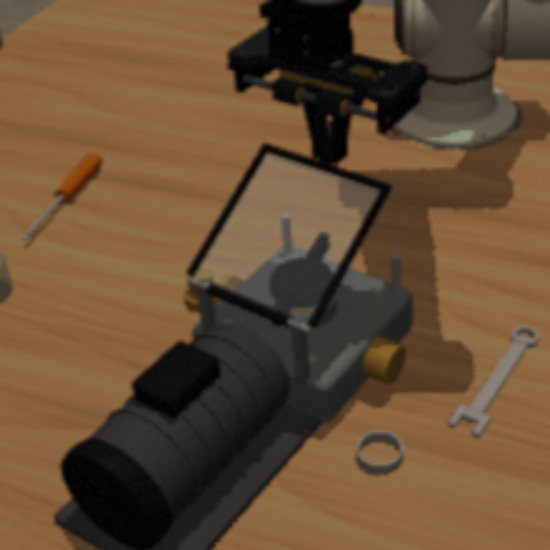

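The fingers hold the tab near (328,158) and the cover rises (about 0.5 rad). I'm continuing along the arc.

send_rows(plan="0.05 -0.0117 0 -0.0144 0;0.05 -0.0131 0 -0.0132 0;0.05 -0.0143 0 -0.0118 0;0.05 -0.0155 0 -0.0103 0;0.05 -0.0164 0 -0.0087 0;0.05 -0.0172 0 -0.007 0;0.05 -0.0178 0 -0.0053 0;0.05 -0.0182 0 -0.0035 0;0.05 -0.0185 0 -0.0016 0;0.05 0 0 0 0")

```text
clock: 6.45
tcp_pos: [0.6573, -0.0255, 0.3326]
eef_rot: [0.319, 3.124, -0.007]
ft_force: [-1.2, -7.4, 4.1]
finger_gap: 0.0141
finger_force: 15.6
```

Run:
```python
from h import *; from station import env,vision
s=env.state(); info(s); r=totool(s,pump(.088,0,.14)); print(r,np.hypot(r[0],r[2]),"theta",np.arctan2(r[2],-r[0])-np.arctan2(21,182))
```

```text
t 6.45 tcp [ 0.6573 -0.0255  0.3326] yTool deg 78.34 zdown [ 0.001 -0.005 -1.   ] j [ 0.21  0.4   0.24  0.   -1.41 -1.98] F [-1.2 -7.4  4.1] T [-1.85  0.53 -0.08] gap 0.014066732364844405
[-0.0055942   0.00144378  0.18663748] 0.18672130097562614 theta 1.425955070091781
```

send_rows(plan="0.05 -0.0186 -0.002 0.0002 0;0.05 -0.0185 0 0.0021 0;0.05 -0.0182 0 0.0039 0;0.05 -0.0177 0 0.0057 0;0.05 -0.017 0 0.0074 0;0.05 -0.0162 0 0.0091 0;0.05 -0.0152 0 0.0107 0;0.05 -0.0141 0 0.0121 0;0.05 -0.009 0 0.009 0;0.05 0 0 0 0")

```text
clock: 7.7
tcp_pos: [0.7987, -0.0571, 0.2744]
eef_rot: [0.319, 3.12, -0.008]
ft_force: [-1.6, -6.6, 5.4]
finger_gap: 0.014
finger_force: 12.0
```

Run:
```python
from h import *; from station import env,vision
s=env.state(); info(s); r=totool(s,pump(.088,0,.14)); print(r,np.hypot(r[0],r[2]),"theta",np.arctan2(r[2],-r[0])-np.arctan2(21,182))
```

```text
t 7.7 tcp [ 0.7987 -0.0571  0.2744] yTool deg 78.32 zdown [ 0.004 -0.006 -1.   ] j [ 0.13  0.7   0.61  0.01 -1.48 -1.91] F [-1.6 -6.6  5.4] T [-2.07  0.25 -0.12] gap 0.014039328683393883
[0.13968205 0.00352082 0.12759536] 0.18918681866668052 theta 2.2865086032170665
```

send_rows(plan="0.3 0 0 0 0;0.5 0 0 0 0;0.7 0 0 0 0;1 0 0 -0.01 0;1 0 0 -0.025 0;1 0 0 -0.035 0;1 0.04 0 -0.005 0;1 0.04 0 0 0;1 0.04 0.001 0 0;1 0.04 0.001 0 0")

```text
clock: 8.95
tcp_pos: [0.6401, -0.0188, 0.3473]
eef_rot: [0.315, 3.125, 0.001]
ft_force: [-0.5, 0.3, 1.0]
finger_gap: 0.0868
finger_force: 0.0
```

send_rows(plan="1 0.04 0.001 0 0;1 0.027 0 0 0;1 0 0 0.03 0;1 0 0 0 0;1 0 0 0 0")

```text
clock: 9.57
tcp_pos: [0.5768, -0.0049, 0.3175]
eef_rot: [0.315, 3.124, -0.0]
ft_force: [-0.3, -0.1, 0.9]
finger_gap: 0.0867
finger_force: 0.0
```

Run:
```python
from h import *; from station import env,vision
s=env.state(); info(s); print("to axis, tcp z .125:",totool(s,pump(0,0,.119)))
d=wristcam(s,vision.snapshot("wrist")); e=vision.snapshot("scene")
a=cv2.resize(e["image"][60:340,130:350],None,fx=1.5,fy=1.5); b=d["image"]
im=np.zeros((420,330+460,3),np.uint8); im[:,:330]=a; im[:345,330:]=cv2.resize(b,(460,345)); cv2.imwrite("pics/s3.png",im[:,:,::-1])
```

```text
t 9.575 tcp [ 0.5768 -0.0049  0.3175] yTool deg 78.49 zdown [ 0.002 -0.    -1.   ] j [ 0.27  0.26  0.    0.   -1.31 -2.04] F [-0.3 -0.1  0.9] T [ 0.02 -0.07  0.  ] gap 0.0866783220553324
to axis, tcp z .125: [-0.0006384  -0.00343685  0.19255105]
```

View pics/s3.png

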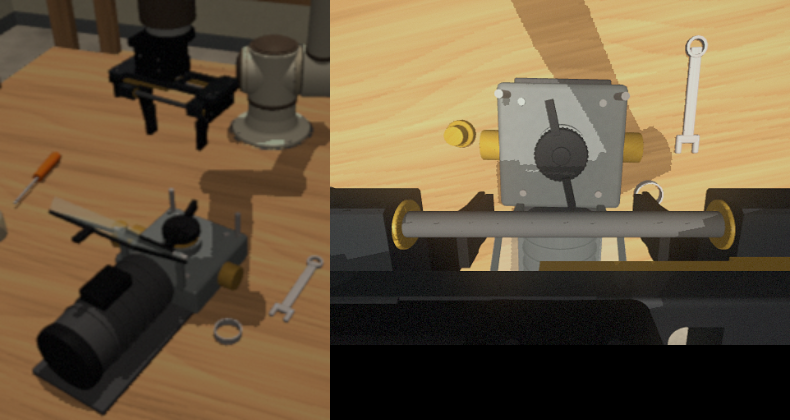

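The cover leans well back. In the wrist crop the cap centre sits at (561,156) and the wing tips at (549,101) and (572,207). I'll use this to refine the axis.

Run:
```python
from h import *; from station import env,vision
s=env.state(); d=wristcam(s,vision.snapshot("wrist")); k=560/460
g=cv2.cvtColor(d["image"],cv2.COLOR_RGB2GRAY)
f=lambda x,y,z:onz(d,((x-330)*k,y*k),z)
m=cv2.inRange(g,0,60); m[:,:200]=0;m[:,370:]=0;m[:110]=0;m[228:]=0
o=cv2.morphologyEx(m,cv2.MORPH_OPEN,cv2.getStructuringElement(2,(35,35)))
c=max(cv2.findContours(o,0,2)[0],key=cv2.contourArea); (x,y),r=cv2.minEnclosingCircle(c)
print(x,y,r,onz(d,(x,y),.124)); print("eye",f(561,156,.124)); 
a=f(549,101,.126)-f(572,207,.126);print("wing",np.degrees(np.arctan2(a[1],a[0])))
print("pins mid",(f(499,93,.122)+f(624,96,.122))/2,"exp",pump(-.074,0,.122))
```

```text
Traceback (most recent call last):
ValueError: max() iterable argument is empty
```

Run:
```python
from h import *; from station import env,vision
s=env.state(); d=wristcam(s,vision.snapshot("wrist")); k=560/460
f=lambda x,y,z:onz(d,((x-330)*k,y*k),z)
print("eye",f(561,156,.124),"exp",pump(0,0,.124)); 
a=f(549,101,.126)-f(572,207,.126);print("wing",np.degrees(np.arctan2(a[1],a[0])))
print("pins mid",(f(499,93,.122)+f(624,96,.122))/2,"exp",pump(-.074,0,.122))
```

```text
eye [ 0.57839644 -0.00915049  0.124     ] exp [ 0.577  -0.0085  0.124 ]
wing -179.52268755065168
pins mid [0.50718727 0.00605748 0.122     ] exp [0.50450462 0.00634655 0.122     ]
```

send_rows(plan="1 -0.001 -0.004 0.03 0;1 0 0 0.04 0;1 0 0 0.04 0;1 0 0 0.03 0;1 0 0 0.02 0;1 0 0 0.02 0;1 0 0 0.012 0;1 0 0 0 0")

```text
clock: 10.78
tcp_pos: [0.5761, -0.0093, 0.1238]
eef_rot: [-0.316, -3.124, 0.001]
ft_force: [0.7, 0.0, 1.0]
finger_gap: 0.0866
finger_force: 0.0
```

send_rows(plan="1 0 0 0 -0.15;1 0 0 0 -0.15;1 0 0 0 -0.15;1 0 0 0 -0.15;1 0 0 0 -0.15;1 0 0 0 -0.15;1 0 0 0 -0.15;1 0 0 0 -0.15;1 0 0 0 0")

```text
clock: 11.9
tcp_pos: [0.5769, -0.009, 0.1255]
eef_rot: [-1.501, 2.757, -0.001]
ft_force: [-0.1, -1.1, -0.4]
finger_gap: 0.0872
finger_force: 0.0
```

Run:
```python
from h import *; from station import env
info(env.state())
```

```text
t 11.9 tcp [ 0.5769 -0.009   0.1255] yTool deg 147.14 zdown [ 0.002  0.    -1.   ] j [ 0.27  0.42 -0.28  0.   -0.87 -0.84] F [-0.1 -1.1 -0.4] T [-0.07  0.07  0.  ] gap 0.08720755721721955
```

send_rows(plan="1 0 0 0 -0.08;1 0 0 0 -0.08;1 0 0 0 -0.08;1 0 0 0 -0.08;1 0 0 0 -0.08;1 0 0 0 -0.08;1 0 0 0 -0.08;1 0 0 0 -0.08;1 0 0 0 -0.08;1 0 0 0 -0.08")

```text
clock: 13.15
tcp_pos: [0.5769, -0.0092, 0.1253]
eef_rot: [-2.458, 1.955, -0.002]
ft_force: [0.2, 0.4, 1.0]
finger_gap: 0.0871
finger_force: 2.5
```

Run:
```python
from h import *; from station import env
info(env.state())
```

```text
t 13.15 tcp [ 0.5769 -0.0092  0.1253] yTool deg -166.99 zdown [ 0.002  0.    -1.   ] j [ 0.26  0.42 -0.28  0.   -0.87 -0.04] F [0.2 0.4 1. ] T [-0.18  0.02 -0.19] gap 0.0871177986134906
```

send_rows(plan="1 0 0 0 -0.06;1 0 0 0 -0.06;1 0 0 0 -0.06;1 0 0 0 -0.06;1 0 0 0 0;1 0 0 0 0")

```text
clock: 13.9
tcp_pos: [0.5768, -0.0091, 0.1249]
eef_rot: [-2.674, 1.648, -0.002]
ft_force: [0.7, -0.8, 1.0]
finger_gap: 0.0868
finger_force: 0.6
```

Run:
```python
from h import *; from station import env,vision
info(env.state())
e=vision.snapshot("scene"); cv2.imwrite("pics/s4.png",cv2.resize(e["image"][100:300,150:330],None,fx=3,fy=3)[:,:,::-1])
```

```text
t 13.9 tcp [ 0.5768 -0.0091  0.1249] yTool deg -153.29 zdown [ 0.002  0.    -1.   ] j [ 0.27  0.42 -0.28  0.   -0.87  0.2 ] F [ 0.7 -0.8  1. ] T [-0.23 -0.27 -0.01] gap 0.08683321827113807
```

View pics/s4.png

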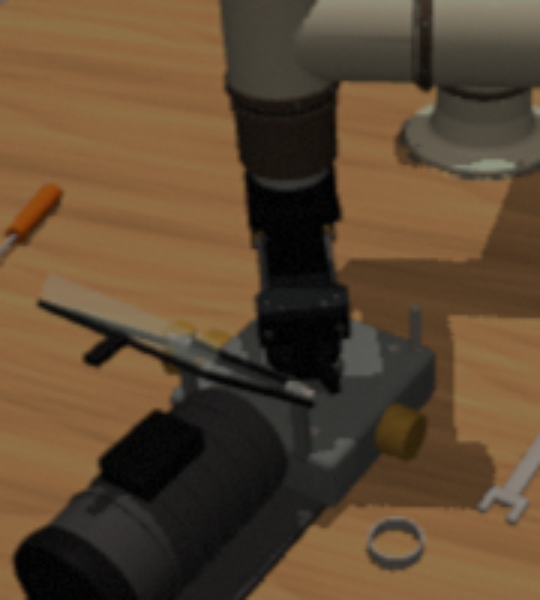

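The gripper sits over the cap with the cover clear of it at (310,400) and beyond. I'm turning a little further back.

send_rows(plan="1 0 0 0 -0.06;1 0 0 0 -0.06;1 0 0 0 -0.06;1 0 0 0 -0.06;1 0 0 0 0;1 0 0 0 0")

```text
clock: 14.7
tcp_pos: [0.5767, -0.0091, 0.1248]
eef_rot: [-2.852, 1.315, -0.002]
ft_force: [1.7, -2.3, 1.0]
finger_gap: 0.087
finger_force: 1.2
```

Run:
```python
from h import *; from station import env
info(env.state())
```

```text
t 14.7 tcp [ 0.5767 -0.0091  0.1248] yTool deg -139.5 zdown [ 0.001  0.    -1.   ] j [ 0.27  0.42 -0.28  0.   -0.87  0.44] F [ 1.7 -2.3  1. ] T [-0.49 -0.51 -0.07] gap 0.08699250555096728
```

send_rows(plan="1 0 0 0 0.06;1 0 0 -0.03 0;1 0 0 -0.04 0;1 0 0 -0.05 0;1 0 0 -0.05 0;1 0 0 0 0;1 0 0 0 0")

```text
clock: 15.58
tcp_pos: [0.5751, -0.0088, 0.2933]
eef_rot: [2.812, -1.399, -0.004]
ft_force: [-0.6, -0.3, 0.1]
finger_gap: 0.087
finger_force: 0.0
```

Run:
```python
from h import *; from station import env,vision
s=env.state(); info(s)
d=wristcam(s,vision.snapshot("wrist")); np.savez("w5.npz",**d); cv2.imwrite("pics/w5.png",d["image"][:,:,::-1])
print(proj(d,[pump(0,0,.126),pump(0,0,.117)]))
```

```text
t 15.575 tcp [ 0.5751 -0.0088  0.2933] yTool deg -142.9 zdown [-0.003  0.001 -1.   ] j [ 0.27  0.27 -0.04 -0.   -1.26  0.38] F [-0.6 -0.3  0.1] T [-0.02  0.15  0.05] gap 0.08700718922558597
[[281.14597235 194.91442023]
 [281.19465637 192.88881697]]
```

View pics/w5.png

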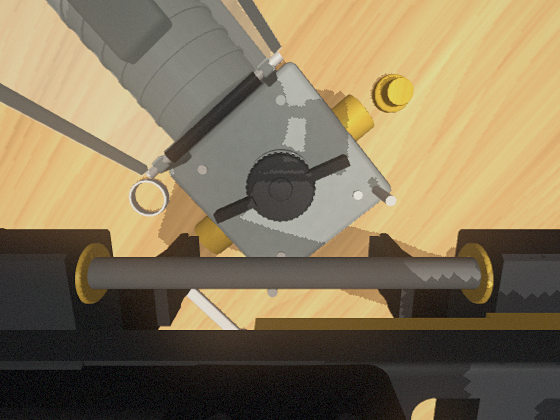

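The cap is at (281,187), with wing tips near (348,159) and (217,216). I'll work out the wing angle and get the height from the apparent size.

Run:
```python
from h import *
d=dict(np.load("w5.npz"))
for z in (.126,.116):
    a=onz(d,(348,159),z);b=onz(d,(217,216),z);w=a-b
    wd=np.degrees(np.arctan2(w[1],w[0])); print(z,np.linalg.norm(w),wd%360,"cap",np.radians(255-((wd-np.degrees(YAW))%360)),onz(d,(281,187),z))
```

```text
0.126 0.13272950866265354 241.06030142781708 cap 0.04129363682014445 [ 0.58162934 -0.0143984   0.126     ]
0.116 0.13707803278531722 241.06030142781708 cap 0.04129363682014445 [ 0.58049264 -0.01280194  0.116     ]
```

send_rows(plan="1 0 0 0 -0.17;1 0 0 0 -0.17;1 0 0 0 -0.17;1 0 0 0 -0.17;1 0 0 0 -0.17;1 0 0 0 -0.17;1 0 0 0 0;1 0 0 0.04 0;1 0 0 0.04 0;1 0 0 0.04 0")

```text
clock: 16.88
tcp_pos: [0.5755, -0.0092, 0.1723]
eef_rot: [3.138, 0.147, -0.003]
ft_force: [-0.0, 0.2, -1.2]
finger_gap: 0.0872
finger_force: 0.0
```

send_rows(plan="1 0 0 0.025 0;1 0 0 0.015 0;1 0 0 0.01 0;1 0 0 0 0;1 0 0 0 0")

```text
clock: 17.5
tcp_pos: [0.5769, -0.009, 0.1253]
eef_rot: [-3.138, -0.152, -0.003]
ft_force: [-0.5, -0.0, -0.1]
finger_gap: 0.0869
finger_force: 0.0
```

Run:
```python
from h import *; from station import env
info(env.state())
```

```text
t 17.5 tcp [ 0.5769 -0.009   0.1253] yTool deg -84.44 zdown [ 0.002  0.    -1.   ] j [ 0.27  0.42 -0.28  0.   -0.87  1.4 ] F [-0.5 -0.  -0.1] T [-0.08  0.12  0.02] gap 0.08686516017916855
```

send_rows(plan="1 0 0 0.003 0.12;1 0 0 0 0.12;1 0 0 0 0.12;1 0 0 0 0.12;1 0 0 0 0.12;1 0 0 0 0.12;1 0 0 0 0.12;1 0 0 0 0.12;1 0 0 0 0.12;1 0 0 0 0.12")

```text
clock: 18.75
tcp_pos: [0.5771, -0.0085, 0.1222]
eef_rot: [-2.671, 1.649, -0.003]
ft_force: [0.9, 2.2, -1.9]
finger_gap: 0.0872
finger_force: 1.8
```

Run:
```python
from h import *; from station import env
info(env.state())
```

```text
t 18.75 tcp [ 0.5771 -0.0085  0.1222] yTool deg -153.39 zdown [ 0.003  0.001 -1.   ] j [ 0.27  0.42 -0.28 -0.   -0.87  0.2 ] F [ 0.9  2.2 -1.9] T [ 0.51 -0.09  0.06] gap 0.08724391134369724
```

send_rows(plan="1 0 0 0 0.12;1 0 0 0 0.12;1 0 0 0 0.12;1 0 0 0 0.12;1 0 0 0 0.12;1 0 0 0 0.12;1 0 0 0 0.12;1 0 0 0 0.12;1 0 0 0 0.12;1 0 0 0 0.12")

```text
clock: 20.0
tcp_pos: [0.5781, -0.0079, 0.1226]
eef_rot: [-1.273, 2.866, -0.001]
ft_force: [2.3, 2.9, -2.1]
finger_gap: 0.0869
finger_force: 1.7
```

Run:
```python
from h import *; from station import env
info(env.state())
```

```text
t 20.0 tcp [ 0.5781 -0.0079  0.1226] yTool deg 137.88 zdown [ 0.005  0.002 -1.   ] j [ 0.27  0.42 -0.28 -0.   -0.86 -1.  ] F [ 2.3  2.9 -2.1] T [ 0.94 -0.61  0.17] gap 0.08690092939966705
```

send_rows(plan="1 0 0 0 0.05;1 0 0 0 0.05;1 0 0 0 0.05;1 0 0 0 0.05;1 0 0 0 0.05;1 0 0 0 0.05;1 0 0 0 0")

```text
clock: 20.88
tcp_pos: [0.5777, -0.0085, 0.1226]
eef_rot: [-0.837, 3.024, -0.0]
ft_force: [2.3, 2.2, -0.2]
finger_gap: 0.0871
finger_force: 1.2
```

Run:
```python
from h import *; from station import env
info(env.state())
```

```text
t 20.875 tcp [ 0.5777 -0.0085  0.1226] yTool deg 120.93 zdown [ 0.004  0.001 -1.   ] j [ 0.27  0.42 -0.28  0.   -0.87 -1.3 ] F [ 2.3  2.2 -0.2] T [ 0.57 -0.55  0.12] gap 0.08711767976968914
```

send_rows(plan="1 0 0 0 0.03;1 0 0 0 0.03;1 0 0 0 0.03;1 0 0 0 0")

```text
clock: 21.38
tcp_pos: [0.5768, -0.0091, 0.1218]
eef_rot: [-0.699, 3.061, -0.001]
ft_force: [4.2, 1.9, 1.3]
finger_gap: 0.0869
finger_force: 1.8
```

Run:
```python
from h import *; from station import env
info(env.state())
```

```text
t 21.375 tcp [ 0.5768 -0.0091  0.1218] yTool deg 115.72 zdown [ 0.001 -0.    -1.   ] j [ 0.27  0.42 -0.28  0.   -0.87 -1.39] F [4.2 1.9 1.3] T [ 0.6  -1.01  0.13] gap 0.08692931838224746
```

Torque is still at friction level. I'll keep turning in small steps.

send_rows(plan="1 0 0 0 0.02;1 0 0 0 0.02;1 0 0 0 0")

```text
clock: 21.75
tcp_pos: [0.5763, -0.0093, 0.1215]
eef_rot: [-0.637, 3.076, -0.0]
ft_force: [3.8, 1.6, 2.2]
finger_gap: 0.0869
finger_force: 1.9
```

Run:
```python
from h import *; from station import env
info(env.state())
```

```text
t 21.75 tcp [ 0.5763 -0.0093  0.1215] yTool deg 113.42 zdown [ 0. -0. -1.] j [ 0.26  0.42 -0.28  0.   -0.87 -1.43] F [3.8 1.6 2.2] T [ 0.45 -1.12  0.21] gap 0.08693423422353674
```

send_rows(plan="1 0 0 0 0.02;1 0 0 0 0.02;1 0 0 0 0")

```text
clock: 22.12
tcp_pos: [0.5778, -0.009, 0.1218]
eef_rot: [-0.576, 3.085, -0.001]
ft_force: [7.2, 1.0, 1.7]
finger_gap: 0.087
finger_force: 3.2
```

Run:
```python
from h import *; from station import env
info(env.state())
```

```text
t 22.125 tcp [ 0.5778 -0.009   0.1218] yTool deg 111.14 zdown [ 0.004  0.    -1.   ] j [ 0.27  0.42 -0.28  0.   -0.86 -1.47] F [7.2 1.  1.7] T [ 0.43 -1.87  0.23] gap 0.08698930137177403
```

send_rows(plan="1 0 0 0 0.02;1 0 0 0 0.01;1 0 0 0 0")

```text
clock: 22.5
tcp_pos: [0.5784, -0.0089, 0.1219]
eef_rot: [-0.531, 3.091, -0.001]
ft_force: [7.4, 1.5, 0.5]
finger_gap: 0.0872
finger_force: 6.0
```

Run:
```python
from h import *; from station import env
info(env.state())
```

```text
t 22.5 tcp [ 0.5784 -0.0089  0.1219] yTool deg 109.51 zdown [ 0.005  0.    -1.   ] j [ 0.27  0.42 -0.28  0.   -0.86 -1.5 ] F [7.4 1.5 0.5] T [ 0.45 -2.27  0.58] gap 0.08721053490969376
```

Torque rose to 0.58 N·m, so the cap is at its stop. I'll back off, lift and look.

send_rows(plan="1 0 0 0 -0.05;1 0 0 0 -0.1;1 0 0 0 0;1 0 0 -0.03 0;1 0 0 -0.04 0;1 0 0 -0.05 0;1 0 0 -0.05 0;1 0 0 0 0;1 0 0 0 0")

```text
clock: 23.62
tcp_pos: [0.5747, -0.0094, 0.2899]
eef_rot: [0.756, -3.045, -0.002]
ft_force: [-1.4, 0.5, 0.2]
finger_gap: 0.0871
finger_force: 0.0
```

Run:
```python
from h import *; from station import env,vision
s=env.state(); info(s)
d=wristcam(s,vision.snapshot("wrist")); np.savez("w6.npz",**d); cv2.imwrite("pics/w6.png",d["image"][:,:,::-1])
```

```text
t 23.625 tcp [ 0.5747 -0.0094  0.2899] yTool deg 117.88 zdown [-0.004  0.    -1.   ] j [ 0.26  0.27 -0.05 -0.   -1.25 -1.35] F [-1.4  0.5  0.2] T [ 0.03 -0.01  0.04] gap 0.08710165967237254
```

View pics/w6.png

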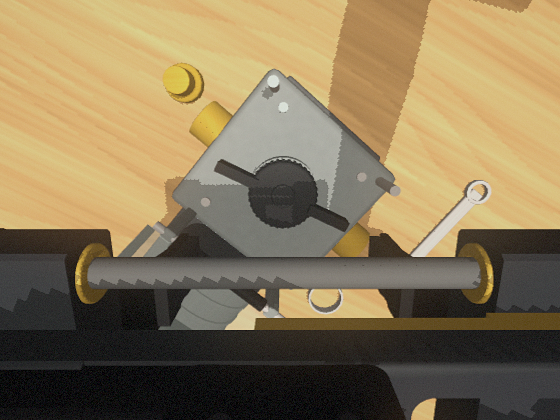

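The wing tips are at (217,164) and (347,225), cap centre (283,194). Checking the angle.

Run:
```python
from h import *
d=dict(np.load("w6.npz"))
for z in (.126,.114):
    a=onz(d,(217,164),z);b=onz(d,(347,225),z);w=b-a
    wd=np.degrees(np.arctan2(w[1],w[0])); print(z,np.linalg.norm(w),wd%360,"cap",np.radians(255-((wd-np.degrees(YAW))%360)))
```

```text
0.126 0.1327133561450671 92.33364861512064 cap 2.6370634138721827
0.114 0.13798288197890549 92.33364861512061 cap 2.637063413872183
```

Run:
```python
from station import env
print(env.job_done())
```

```text
the job is handed in; nothing more can be done
None
```

The job is handed in: the cover stands open at about 2.29 rad. The cap was turned back past its drop point, then forward to its stop (measured about 2.64 rad, stop 2.62, 0.58 N·m when I backed off); the arm never went near the loose tools, and all this took about 24 s of the 72 s allowed.

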